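Mirror a row of bench things onto the finned rack

TASK

The next jeweller is left-handed and wants the row the other way round. Move the four things from the walnut board's cork pads to the pale finned rack, one to each bay in reverse order: the left-hand one (seen from the robot) goes into the rightmost bay, the second from the left into the second from the right, and so on. Keep them upright, and leave each standing flat in the middle of its bay.

Things in the scene. Friction and masses are not known exactly. Their poses are not given: they have to be found in the camera images.
- cone: pale wooden ring display cone, upright, 32 mm across the foot, 72 mm high, tapering evenly to a blunt point (about 22 mm thick 30 mm above its foot), 50 g; loose. Origin: centre of its underside, z up its axis. Grip it low, round the lower third.
- block: plain brass doming block, 40x40x40 mm cube with round hollows in its faces, about 0.5 kg; loose. Origin: centre of its underside, x and y square to its side faces. It stands up to 0.2 rad askew to the board.
- can: round steel tin holding short metal punches, 55 mm across, 62 mm high, 0.25 kg; loose. Origin: centre of its underside. Grip it round the outside.
- pot: small round lidded plastic pot, 44 mm across the lid (top 10 mm), 43 mm across the body, 40 mm high, 50 g; loose, lid fixed. Origin: centre of its underside.
- pad_board: dark walnut board, 80x308x12 mm, fixed, left or right of the pale rack. Four cork pads in a row on it, centres at x = 0, y = +114, +38, -38, -114 mm; pad tops 16 mm above its underside. Origin: centre of its underside; x roughly away from the robot, y roughly to the robot's left (yaw within 0.3 rad).
- fin_rack: pale wooden rack, 80x308 mm, fixed, empty at the start: board 12 mm thick with five fins across it (4 mm thick, 10 mm high) that part four bays, each 72 mm wide, open at front and back; bay centres (small steel discs) at x = 0, y = +114, +38, -38, -114 mm. Origin: centre of its underside; x roughly away from the robot, y roughly to its left (yaw within 0.3 rad).
- cone_pad: square cork pad, 66x66x4 mm, fixed on the walnut board, under the cone at the start (so it shows where in the row the cone stood); stays where it is. Origin: centre of its underside.
- block_pad: square cork pad, 66x66x4 mm, fixed on the walnut board, under the brass block at the start (so it shows where in the row the brass block stood); stays where it is. Origin: centre of its underside.
- can_pad: square cork pad, 66x66x4 mm, fixed on the walnut board, under the tin at the start (so it shows where in the row the tin stood); stays where it is. Origin: centre of its underside.
- pot_pad: square cork pad, 66x66x4 mm, fixed on the walnut board, under the pot at the start (so it shows where in the row the pot stood); stays where it is. Origin: centre of its underside.
Things that resemble listed ones, but are neither listed nor needed, are in the scene too. What is shaped like the pot but blue or purple is not meant.

How it is judged (in metres and radians):
At the end, for the whole second after the job is handed in: Each thing stands in the finned rack's bay that mirrors its starting place (start y on the board = minus the bay's y), within 15 mm of the bay's centre along and across the rack, underside within 6 mm of the bay floor, upright to 0.1 rad, released and at rest (x of cone in the frame of fin_rack between -0.015 and 0.015 m and z of cone in the frame of fin_rack between 0.006 and 0.018 m and ((y of cone_pad in the frame of pad_board between 0.094 and 0.134 m and y of cone in the frame of fin_rack between -0.129 and -0.099 m) or (y of cone_pad in the frame of pad_board between 0.018 and 0.058 m and y of cone in the frame of fin_rack between -0.053 and -0.023 m) or (y of cone_pad in the frame of pad_board between -0.058 and -0.018 m and y of cone in the frame of fin_rack between 0.023 and 0.053 m) or (y of cone_pad in the frame of pad_board between -0.134 and -0.094 m and y of cone in the frame of fin_rack between 0.099 and 0.129 m)) and angle between each of cone, block, can, pot's own z axis and vertical below 0.1 rad and linear speed of each of cone, block, can, pot below 0.02 m/s and angular speed of each of cone, block, can, pot below 0.2 rad/s and contact force between each of cone, block, can, pot and the fingers below 0.1 N and x of block in the frame of fin_rack between -0.015 and 0.015 m and z of block in the frame of fin_rack between 0.006 and 0.018 m and ((y of block_pad in the frame of pad_board between 0.094 and 0.134 m and y of block in the frame of fin_rack between -0.129 and -0.099 m) or (y of block_pad in the frame of pad_board between 0.018 and 0.058 m and y of block in the frame of fin_rack between -0.053 and -0.023 m) or (y of block_pad in the frame of pad_board between -0.058 and -0.018 m and y of block in the frame of fin_rack between 0.023 and 0.053 m) or (y of block_pad in the frame of pad_board between -0.134 and -0.094 m and y of block in the frame of fin_rack between 0.099 and 0.129 m)) and x of can in the frame of fin_rack between -0.015 and 0.015 m and z of can in the frame of fin_rack between 0.006 and 0.018 m and ((y of can_pad in the frame of pad_board between 0.094 and 0.134 m and y of can in the frame of fin_rack between -0.129 and -0.099 m) or (y of can_pad in the frame of pad_board between 0.018 and 0.058 m and y of can in the frame of fin_rack between -0.053 and -0.023 m) or (y of can_pad in the frame of pad_board between -0.058 and -0.018 m and y of can in the frame of fin_rack between 0.023 and 0.053 m) or (y of can_pad in the frame of pad_board between -0.134 and -0.094 m and y of can in the frame of fin_rack between 0.099 and 0.129 m)) and x of pot in the frame of fin_rack between -0.015 and 0.015 m and z of pot in the frame of fin_rack between 0.006 and 0.018 m and ((y of pot_pad in the frame of pad_board between 0.094 and 0.134 m and y of pot in the frame of fin_rack between -0.129 and -0.099 m) or (y of pot_pad in the frame of pad_board between 0.018 and 0.058 m and y of pot in the frame of fin_rack between -0.053 and -0.023 m) or (y of pot_pad in the frame of pad_board between -0.058 and -0.018 m and y of pot in the frame of fin_rack between 0.023 and 0.053 m) or (y of pot_pad in the frame of pad_board between -0.134 and -0.094 m and y of pot in the frame of fin_rack between 0.099 and 0.129 m))); the robot touches nothing.
It fails at once if one of the four things is tipped over (more than 0.7 rad from upright) or falls off the table (angle between any of cone, block, can, pot's own z axis and vertical above 0.7 rad or height (world z) of any of cone, block, can, pot below -0.02 m).
It also fails if it takes over 106 s, if anything falls off the work surface, if the arm or the gripper's body presses on something with over 40 N, if the wrist force passes 120 N, or if a joint passes its speed limit or range.

ROBOT

A 7-joint arm with a two-finger parallel gripper is mounted at the origin on a cart in front of the work surface, level with it; the furniture and walls round the work are solid. World frame = base frame: x ahead of the robot, y to its left, z up, the work surface at z = 0. Lengths are in mm, angles in rad, forces in N, time in s.
With the tool pointing down it reaches from about 425 to 950 mm from the base axis. Payload 4.7 kg.
Tool frame: the origin (TCP) lies midway between the tips of the shut fingers; the grasp point (between the pads) lies 19 mm behind it (manip.hold_point_z is the distance from the TCP to the grasp point, in mm); z points along the fingers, y is the line along which they close (so a half turn about z gives the same grasp; the last joint's range is limited). The gripper opens to 87 mm and grips with 3 to 60 N. Pads are 19 mm wide; open, the fingers measure 117 mm over their backs; the gripper's body (75 mm by 190 mm) begins 51 mm behind the grasp point.
Start: joints at [-1.241, 0.469, -0.049, 1.532, 0.024, 1.141, -0.082], TCP at [236.988, 632.049, 222.573] pointing down, gripper open.
Joint ranges: [-2.59, 2.59], [-0.33, 1.99], [-1.39, 1.29], [0.1, 2.45], [-1.04, 4.18], [0.21, 1.99], [-2.66, 2.66]. Speed limits (rad/s): [2.57, 2.57, 3.14, 3.14, 3.14, 3.14, 3.14].

INTERFACE

Orientations are given as a rotation vector (axis times angle).
In Python, from cell import manip gives the robot as it stands.
- The arm moves only by the tool arm_command, never from a script. Its argument "moves" is one flat list of numbers, 4 for each row, row after row: the shift along the tool's x, y, z in m, then the turn about the tool's z in rad. In form: [x, y, z, yaw, x, y, z, yaw, ...]. A call has 1 to 12 rows; each row shifts and turns the commanded pose from where the row before left it, along the tool's axes as they then stand; what a row does not reach is not made up. A row lasts 1/8 s, in which the tool goes at most 62.5 mm and 10.7 degrees, less where a joint would pass 70% of its speed; a pose out of reach is approached as far as the arm can. A call is refused whole if a number of a shift passes 0.0625 or a number of a turn 0.188, either way. A call with a gripper value outside its range is refused whole. "claw" is the opening, from 0 (shut) to 1 (fully open), set as the call begins (left out, the last holds). The fingers move at their own pace and stop on an object; the grip force is fixed at half the most. Time passes only in rows, so rows that do not move let the fingers close. It gives the time, the measured TCP pose, the force, the opening and the grip force at its end, in the units of the state.
- manip.read_state(): the state, without advancing time (a new reading comes with each control period).
- manip.snapshot(name): name is "scene" or "top" or "wrist"; returns a dict with "color" (384x512x3 uint8, blue, green, red), "camera_matrix" (3x3 intrinsics, pixels), "R" (3x3) and "t" (3): a world point X has camera coordinates R X + t. Camera axes: x right, y down, z forward; pixel columns grow to the right and rows downward; lengths in mm; the calibration is good to about 2 mm. A picture is of the moment at which its call begins. There is no depth.
- manip.sign_off(): hands the job in; it is judged then, once.
Trained networks look in a picture, given as the dict that the camera call returned (one of the last four; its "shot" number tells which), for a name from the list of things; names that differ only in an ending like _2 or _b are one class to them, and where a whole thing is asked for, a point or a joint stands for the part that bears it (a point fixed in the world has none). Each returns a list of dicts, best first, with "conf" (0 to 1); they miss things now and then, are a little off and sometimes report something else, mostly with a low value. They report only what shows in the picture. A call takes as long as a camera call. They do not tell look-alikes from the thing itself.
- manip.look_for(picture, name): "xy" ([column, row] in pixels, amid what is visible of it).
- manip.landmark_of(picture, name): "xy" ([column, row] in pixels: a listed point, or the origin of a listed thing).
The state is a dict: "time": time; "joint_positions": joint angles; "qd": joint speeds; "joint_torque": joint torques, N m; "position": TCP position; "tool_rot": TCP orientation; "contact_force": force on the tool from outside, world axes, zero at the start; "ft_torque": the same for the moment, N m; "grip_width": finger opening in mm; "grasp_force": force on a finger pad.
Only numpy, scipy, OpenCV 4.12 (cv2) and the standard library are available. Lean on these libraries where they do the work, as an engineer would, in place of code of your own. Each camera call takes 0.05 s, during which the arm holds its last target. There are 200 camera calls.

## Working session

There is one attempt and no reset: what is moved stays moved. The work goes in short steps, Python scripts to look and compute and a tool call to move; the robot and the scene stay as the last step left them, time stands still between calls to the robot, and variables do not carry over. Pictures are saved under pics/ and viewed, at most 14 in all, crops included, and the job is handed in when it is done.

Besides the shell and the picture viewer there is one more tool, called after ">>>" as name(argument=value, ...) on one line, values as JSON. arm_command: Moves the arm, as the interface text tells. Its arguments: {"type":"object","properties":{"moves":{"type":"array"},"claw":{"type":"number"}},"required":["moves"]}

```bash
mkdir -p pics; ls; cat > h.py <<'E'
import numpy as np, cv2
from cell import manip
from scipy.spatial.transform import Rotation as Ro
def ray(p,xy,z):
    K=np.array(p["camera_matrix"]);R=np.array(p["R"]);t=np.array(p["t"]).ravel()
    d=R.T@np.linalg.inv(K)@np.array([xy[0],xy[1],1.]);c=-R.T@t
    return c+d*(z-c[2])/d[2]
def proj(p,X):
    K=np.array(p["camera_matrix"]);c=np.array(p["R"])@np.array(X,float)+np.array(p["t"]).ravel();q=K@c
    return q[:2]/q[2]
E
python3 - <<'E'
from h import *
s=manip.read_state();print(s["time"],s["position"],s["tool_rot"],s["grip_width"])
print(Ro.from_rotvec(s["tool_rot"]).as_matrix().round(3))
Z=dict(cone=16,block=16,can=16,pot=16,pad_board=0,fin_rack=0,cone_pad=12,block_pad=12,can_pad=12,pot_pad=12)
for n in ["top","scene"]:
    p=manip.snapshot(n);cv2.imwrite(f"pics/{n}0.png",p["color"])
    for k,z in Z.items():
        for r in manip.landmark_of(p,k)[:3]: print(n,k,np.round(r["xy"]),round(r["conf"],2),ray(p,r["xy"],z).round(0))
E
```

```text
pics
0.0 [236.829989   631.46534597 221.51890913] [-5.60417053e-01 -3.09097579e+00  2.94193481e-03] 86.67351251658656
[[-0.936  0.351 -0.001]
 [ 0.351  0.936 -0.002]
 [-0.    -0.002 -1.   ]]
top cone [141. 181.] 0.74 [533. 270.  16.]
top block [166. 180.] 0.66 [527. 209.  16.]
top can [193. 176.] 0.72 [528. 141.  16.]
top pot [252. 139.] 0.86 [599. -18.  16.]
top pot [216. 245.] 0.84 [347. 108.  16.]
top pot [172. 260.] 0.84 [328. 217.  16.]
top pad_board [167. 182.] 0.71 [524. 210.   0.]
top pad_board [183. 177.] 0.69 [533. 168.   0.]
top pad_board [136. 184.] 0.25 [532. 289.   0.]
top fin_rack [335. 174.] 0.74 [ 479. -212.    0.]
top cone_pad [136. 183.] 0.84 [531. 284.  12.]
top cone_pad [168. 182.] 0.75 [521. 205.  12.]
top block_pad [168. 182.] 0.54 [522. 205.  12.]
top can_pad [195. 175.] 0.75 [531. 137.  12.]
top pot_pad [226. 169.] 0.96 [534.  59.  12.]
top pot_pad [167. 180.] 0.71 [528. 207.  12.]
scene cone [212. 157.] 0.56 [521. 289.  16.]
scene block [226. 168.] 0.66 [527. 212.  16.]
scene can [242. 180.] 0.96 [535. 128.  16.]
scene can [241. 183.] 0.45 [524. 116.  16.]
scene pot [190. 212.] 0.81 [338.  74.  16.]
scene pot [165. 192.] 0.73 [317. 191.  16.]
scene pot [222. 221.] 0.69 [391.  -8.  16.]
scene pad_board [232. 180.] 0.87 [521. 164.   0.]
scene fin_rack [295. 264.] 0.68 [ 470. -227.    0.]
scene cone_pad [213. 159.] 0.46 [520. 285.  12.]
scene block_pad [224. 170.] 0.49 [517. 210.  12.]
scene can_pad [239. 183.] 0.47 [522. 125.  12.]
scene pot_pad [239. 183.] 0.24 [521. 124.  12.]
```

```bash
python3 - <<'E'
import cv2
t=cv2.imread("pics/top0.png")[100:300,90:410];cv2.imwrite("pics/top0c.png",cv2.resize(t,None,fx=2.5,fy=2.5,interpolation=cv2.INTER_CUBIC))
E
```

```text
(no output)
```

View pics/top0c.png

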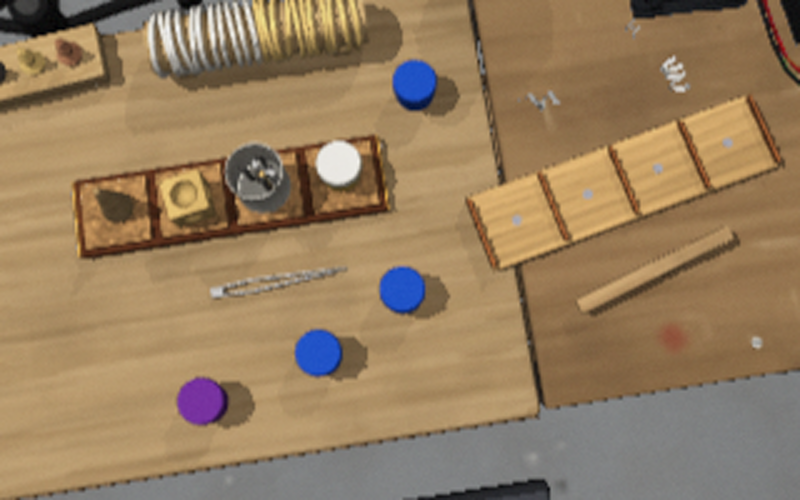

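View pics/scene0.png

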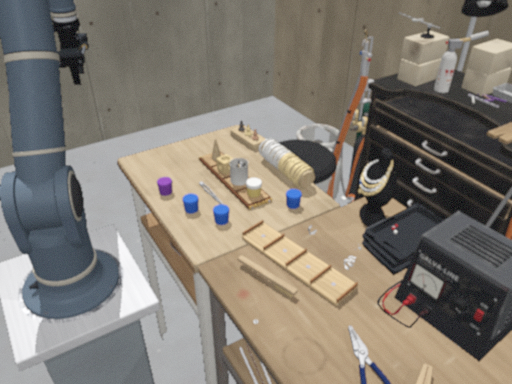

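The top view shows, from left to right, cone, block, can and white pot on the walnut board. The rack is at the right, with discs at crop (516,221), (587,195), (657,169) and (727,143). The blue and purple pots are decoys.

```bash
python3 - <<'E'
from h import *
p=manip.snapshot("top")
f=lambda x,y,z: ray(p,(90+x/2.5,100+y/2.5),z).round(0)[:2]
d=[f(516,221,12),f(587,195,12),f(657,169,12),f(727,143,12)];print(d)
v=d[0]-d[3];print("rack c",np.mean(d,0),"yaw",np.arctan2(-v[0],v[1]))
b=[f(75,183,12),f(83,257,12),f(388,211,12),f(377,137,12)];print(b)
v=b[0]+b[1]-b[2]-b[3];print("board c",np.mean(b,0),"yaw",np.arctan2(-v[0],v[1]))
print("ring top",f(160,45,40),f(360,25,40),"blue",f(415,82,40))
print(manip.look_for(p,"pot")[:4])
for n,q,z in [("cone base",(122,205),16),("can top",(254,170),78),("pot top",(339,162),56),("block top",(185,193),56)]: print(n,f(*q,z))
E
```

```text
[array([ 456., -108.]), array([ 471., -182.]), array([ 487., -257.]), array([ 502., -332.])]
rack c [ 479.   -219.75] yaw 0.20254131203030573
[array([563., 322.]), array([487., 321.]), array([486.,  16.]), array([564.,  16.])]
board c [525.   168.75] yaw -0.0
ring top [684. 217.] [674.  16.] blue [605. -30.]
[{'xy': [222.0, 167.2], 'conf': 0.76}, {'xy': [250.5, 217.6], 'conf': 0.74}, {'xy': [169.9, 261.2], 'conf': 0.73}, {'xy': [218.1, 243.2], 'conf': 0.53}]
cone base [532. 277.]
can top [530. 135.]
pot top [531.  56.]
block top [524. 206.]
```

>>> arm_command(moves=[0,0,0,0.18,0,0,0,0.18,0,0,0,0.18,0,0,0,0.18,0,0,0,0.18])

```text
time: 1.82
position: [236.9, 632.1, 222.6]
tool_rot: [-1.857, -2.534, -0.0]
contact_force: [-0.7, -0.8, -0.3]
grip_width: 86.8
grasp_force: 0.0
```

>>> arm_command(moves=[0,0,0,0.1535,0,0,0,0.1535,-0.0463,0.0288,0,0,-0.0463,0.0288,0,0,-0.0463,0.0288,0,0,-0.0463,0.0288,0,0,-0.0463,0.0288,0,0,-0.0463,0.0288,0,0,-0.0463,0.0288,0,0,-0.0463,0.0288,0,0,-0.0463,0.0288,0,0,-0.0463,0.0288,0,0])

```text
time: 3.32
position: [528.1, 169.2, 222.9]
tool_rot: [-2.215, -2.227, -0.002]
contact_force: [1.3, -0.6, 0.1]
grip_width: 87.4
grasp_force: 0.0
```

>>> arm_command(moves=[0,0,0,0,0,0,0,0])

```text
time: 3.58
position: [527.1, 171.0, 222.5]
tool_rot: [-2.215, -2.227, -0.0]
contact_force: [-0.1, 0.1, -0.3]
grip_width: 87.2
grasp_force: 0.0
```

```bash
python3 - <<'E'
from h import *
s=manip.read_state();print(s["time"],s["position"],s["tool_rot"])
p=manip.snapshot("wrist");cv2.imwrite("pics/w1.png",p["color"])
print(-np.array(p["R"]).T@np.array(p["t"]).ravel())
for k,z in dict(cone=16,block=16,can=16,pot=16,cone_pad=12,block_pad=12,can_pad=12,pot_pad=12).items():
    for r in manip.landmark_of(p,k)[:2]: print(k,np.round(r["xy"]),round(r["conf"],2),ray(p,r["xy"],z).round(0))
E
```

```text
3.575 [527.06975019 170.9847044  222.51565217] [-2.21522730e+00 -2.22659725e+00 -4.01979397e-04]
[526.48526452 251.65094967 385.06322807]
cone [258.  70.] 0.61 [527. 280.  16.]
can [259. 192.] 0.78 [528. 135.  16.]
pot [130. 213.] 0.95 [360. 106.  16.]
pot [ 97. 121.] 0.93 [336. 223.  16.]
cone_pad [259.  63.] 0.8 [528. 289.  12.]
pot_pad [256. 247.] 0.6 [525.  56.  12.]
```

View pics/w1.png

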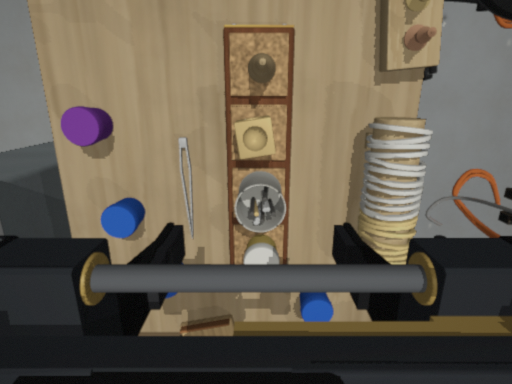

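The wrist view shows the cone base near (262,68), block top about (255,138), tin rim (261,207) and lid (262,252). The block is askew by about +0.17 rad, and the ring roll starts at column 363.

```bash
python3 - <<'E'
from h import *
p=manip.snapshot("wrist")
for n,q,z in [("cone tip",(262,70),80),("cone base c",(261,68),25),("block c",(255,138),56),("can",(260.5,208),78),("pot",(261,259),56),("ring",(363,180),30),
 ("b1",(225,28),12),("b2",(294,28),12),("b3",(226,165),12),("b4",(291,165),12)]: print(n,ray(p,q,z).round(1))
c=p["color"];cr=cv2.resize(c[20:280,215:305],None,fx=4,fy=4,interpolation=cv2.INTER_CUBIC)
cr=np.hstack([cr[:520],cr[520:]]);cv2.imwrite("pics/w1c.png",cr)
E
```

```text
cone tip [529.9 275.5  80. ]
cone base c [529.4 281.8  25. ]
block c [523.3 209.   56. ]
can [529.5 137.1  78. ]
pot [530.9  62.9  56. ]
ring [653.6 155.9  30. ]
b1 [489.5 323.9  12. ]
b2 [565.6 324.3  12. ]
b3 [486.6 169.6  12. ]
b4 [568. 170.  12.]
```

View pics/w1c.png

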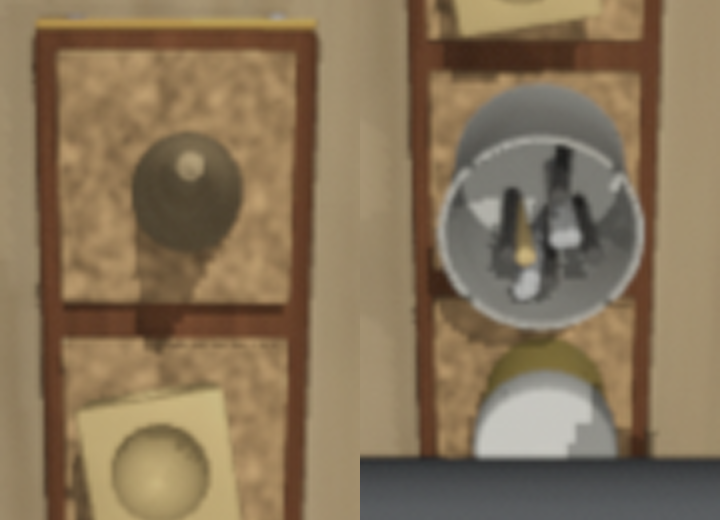

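>>> arm_command(moves=[-0.057,0,0,0,-0.057,0,0,0,-0.057,0,0,0,0,0,0,0])

```text
time: 4.58
position: [527.8, -6.2, 223.0]
tool_rot: [2.225, 2.215, -0.001]
contact_force: [0.4, 0.8, -0.9]
grip_width: 86.9
grasp_force: 0.0
```

```bash
python3 - <<'E'
from h import *
s=manip.read_state();print(s["time"],s["position"])
p=manip.snapshot("wrist");cv2.imwrite("pics/w2.png",p["color"])
c=p["color"];hsv=cv2.cvtColor(c,cv2.COLOR_BGR2HSV)
m=((hsv[...,1]<40)&(hsv[...,2]>150)).astype(np.uint8)
n,l,st,ce=cv2.connectedComponentsWithStats(m)
for i in range(1,n):
    if st[i,4]>300: print(st[i],ce[i],ray(p,ce[i],56).round(0))
for k,z in dict(cone=16,block=16,can=16,pot=16).items():
    for r in manip.landmark_of(p,k)[:2]: print(k,np.round(r["xy"]),round(r["conf"],2),ray(p,r["xy"],z).round(0))
E
```

```text
4.575 [527.84889087  -6.19533362 223.02394584]
[ 241   91   41   42 1366] [260.99707174 111.69472914] [531.  59.  56.]
can [260.  38.] 0.74 [530. 136.  16.]
pot [261. 112.] 0.97 [532.  56.  16.]
pot [321. 178.] 0.94 [606. -24.  16.]
```

>>> arm_command(moves=[-0.06,-0.0096,0,0,-0.06,-0.0096,0,0,-0.06,-0.0096,0,0,-0.06,-0.0096,0,0,-0.06,-0.0096,0,0,0,0,0,0,0,0,0,0])

```text
time: 5.7
position: [482.4, -299.2, 222.1]
tool_rot: [-2.213, -2.228, -0.001]
contact_force: [-0.2, 0.2, 0.9]
grip_width: 86.7
grasp_force: 0.0
```

```bash
python3 - <<'E'
from h import *
s=manip.read_state();print(s["time"],s["position"])
p=manip.snapshot("wrist");cv2.imwrite("pics/w3.png",p["color"])
for r in manip.landmark_of(p,"fin_rack")[:2]: print(np.round(r["xy"]),round(r["conf"],2),ray(p,r["xy"],0).round(0))
for X in [(456,-108,12),(471,-182,12),(487,-257,12),(502,-332,12)]: print(proj(p,X).round(0))
E
```

```text
5.7 [ 482.4340527  -299.19087905  222.05895603]
[258.  97.] 0.58 [ 482. -219.    0.]
[235. -12.]
[249.  63.]
[262. 130.]
[274. 190.]
```

View pics/w3.png

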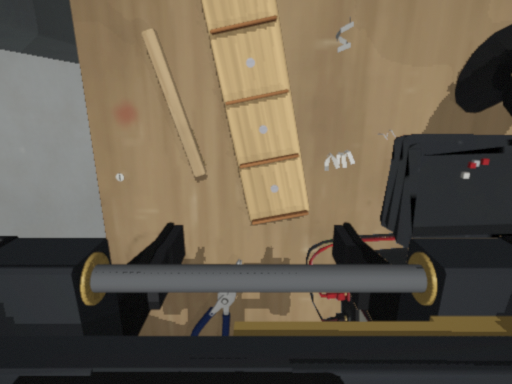

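The discs at (250,62), (263,129) and (274,188) match the rack estimate within 2 px. Now I'll fetch the pot at (531,58).

>>> arm_command(moves=[0.0595,0.0081,0,0,0.0595,0.0081,0,0,0.0595,0.0081,0,0,0.0595,0.0081,0,0,0.0595,0.0081,0,0,0.0595,0.0081,0,0,0,0,0,0,0,0,0.05,0,0,0,0.05,0,0,0,0.05,0], claw=1)

```text
time: 7.05
position: [528.2, 57.4, 71.5]
tool_rot: [2.213, 2.229, 0.001]
contact_force: [0.6, 0.2, 0.5]
grip_width: 86.8
grasp_force: 0.0
```

>>> arm_command(moves=[0,0,0.025,0,0,0,0.025,0,0,0,0,0])

```text
time: 7.42
position: [526.7, 56.8, 21.2]
tool_rot: [-2.213, -2.227, 0.005]
contact_force: [-0.4, -0.7, -0.1]
grip_width: 87.5
grasp_force: 0.0
```

>>> arm_command(moves=[0,0,0,0,0,0,0,0,0,0,0,0,0,0,0,0,0,0,0,0,0,0,0,0], claw=0)

```text
time: 8.18
position: [528.8, 56.6, 22.8]
tool_rot: [2.216, 2.227, 0.001]
contact_force: [0.7, 0.0, 1.2]
grip_width: 42.2
grasp_force: 29.4
```

>>> arm_command(moves=[0,0,-0.03,0,0,0,-0.05,0,0,0,-0.05,0,0,0,-0.05,0,0,0,0,0])

```text
time: 8.8
position: [530.9, 56.6, 206.3]
tool_rot: [2.213, 2.224, 0.011]
contact_force: [0.2, 0.6, -1.4]
grip_width: 42.4
grasp_force: 29.4
```

>>> arm_command(moves=[-0.0415,-0.0185,0,0,-0.0415,-0.0185,0,0,-0.0415,-0.0185,0,0,-0.0415,-0.0185,0,0,0,0,0,-0.1,0,0,0,-0.1,0,0,0.05,0,0,0,0.05,0,0,0,0,0,0,0,0,0])

```text
time: 10.05
position: [455.8, -110.2, 103.2]
tool_rot: [1.983, 2.436, 0.0]
contact_force: [0.3, -0.2, -1.1]
grip_width: 42.4
grasp_force: 29.4
```

```bash
cat > st.py <<'E'
from h import *
s=manip.read_state();M=Ro.from_rotvec(s["tool_rot"]).as_matrix()
print(round(s["time"],2),s["position"].round(1) if hasattr(s["position"],"round") else s["position"],"yaw",round(np.arctan2(M[1,1],M[0,1]),3),round(s["grip_width"],1))
E
python3 st.py
```

```text
10.05 [ 455.8 -110.2  103.2] yaw 0.205 42.4
```

>>> arm_command(moves=[0,0,0.035,0,0,0,0.03,0,0,0,0.01,0,0,0,0.008,0,0,0,0,0,0,0,0,0])

```text
time: 10.8
position: [456.0, -110.0, 20.3]
tool_rot: [1.982, 2.436, 0.002]
contact_force: [0.2, 0.5, -0.4]
grip_width: 42.8
grasp_force: 29.4
```

>>> arm_command(moves=[0,0,0,0,0,0,0,0,0,0,0,0,0,0,0,0], claw=1)

```text
time: 11.3
position: [455.3, -109.8, 19.5]
tool_rot: [-1.982, -2.437, -0.0]
contact_force: [-0.3, -0.7, 0.8]
grip_width: 74.6
grasp_force: 0.0
```

>>> arm_command(moves=[0,0,-0.03,0,0,0,-0.05,0,0,0,-0.05,0,0,0,-0.05,0,0,0,0,0.1,0,0,0,0.1,0,0,0,0])

```text
time: 12.18
position: [455.1, -109.8, 199.5]
tool_rot: [-2.214, -2.228, -0.0]
contact_force: [0.6, -0.4, 0.7]
grip_width: 87.0
grasp_force: 0.0
```

```bash
python3 st.py
```

```text
12.18 [ 455.1 -109.8  199.5] yaw 0.006 87.0
```

>>> arm_command(moves=[0.0494,0.0148,0,0,0.0494,0.0148,0,0,0.0494,0.0148,0,0,0.0494,0.0148,0,0,0.0494,0.0148,0,0,0,0,0,0,0,0,0.05,0,0,0,0.05,0,0,0,0,0])

```text
time: 13.3
position: [524.9, 135.5, 96.4]
tool_rot: [-2.214, -2.224, 0.013]
contact_force: [-0.3, -0.4, 0.7]
grip_width: 87.0
grasp_force: 0.0
```

```bash
python3 st.py; python3 - <<'E'
from h import *
p=manip.snapshot("wrist");cv2.imwrite("pics/w4.png",p["color"])
for k,z in dict(cone=16,block=16,cone_pad=12,block_pad=12).items():
    for r in manip.landmark_of(p,k)[:2]: print(k,np.round(r["xy"]),round(r["conf"],2),ray(p,r["xy"],z).round(0))
E
```

```text
13.3 [524.9 135.5  96.4] yaw 0.005 87.0
cone [264. 194.] 0.2 [529. 138.  16.]
block [255. 106.] 0.82 [521. 209.  16.]
cone_pad [264. 194.] 0.15 [529. 136.  12.]
```

View pics/w4.png

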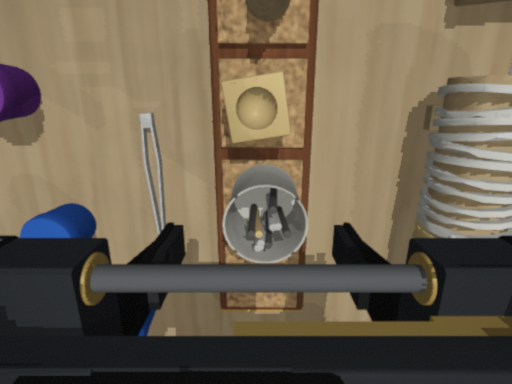

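The tin is centred at x≈529 under the gripper and nothing is in the fingers' way. Now I'll lower and grip.

>>> arm_command(moves=[0.001,0.003,0.035,0,0,0,0.035,0,0,0,0,0])

```text
time: 13.92
position: [530.1, 138.4, 29.0]
tool_rot: [-2.215, -2.226, 0.004]
contact_force: [0.8, 0.1, 0.2]
grip_width: 87.1
grasp_force: 0.0
```

>>> arm_command(moves=[0,0,0,0,0,0,0,0,0,0,0,0,0,0,0,0,0,0,0,0], claw=0)

```text
time: 14.55
position: [530.5, 138.7, 29.9]
tool_rot: [-2.215, -2.226, 0.001]
contact_force: [-3.3, 0.7, 6.0]
grip_width: 53.9
grasp_force: 30.0
```

>>> arm_command(moves=[0,0,-0.03,0,0,0,-0.05,0,0,0,-0.05,0,0,0,-0.05,0,0,0,0,0])

```text
time: 15.18
position: [533.7, 138.9, 213.2]
tool_rot: [2.214, 2.224, 0.013]
contact_force: [-0.1, 0.2, -2.4]
grip_width: 53.4
grasp_force: 30.0
```

```bash
python3 - <<'E'
from h import *
c=cv2.imread("pics/w4.png");h=cv2.cvtColor(c,cv2.COLOR_BGR2HSV)
print(h[80:135:8,215:300:6].tolist()[3])
print(h[95,230],h[130,240],h[80,235])
E
```

```text
[[11, 152, 92], [17, 112, 141], [21, 98, 182], [21, 97, 186], [20, 105, 143], [21, 99, 172], [21, 98, 185], [21, 96, 186], [21, 99, 176], [21, 102, 155], [21, 109, 115], [21, 95, 198], [20, 105, 158], [17, 109, 159], [18, 108, 165]]
[ 21  97 186] [ 21  99 181] [ 21  97 186]
```

>>> arm_command(moves=[-0.0534,-0.0098,0,0,-0.0534,-0.0098,0,0,-0.0534,-0.0098,0,0,-0.0534,-0.0098,0,0,-0.0534,-0.0098,0,0,-0.0534,-0.0098,0,0,0,0,0,-0.1,0,0,0,-0.1,0,0,0.05,0,0,0,0.05,0,0,0,0,0,0,0,0,0])

```text
time: 16.68
position: [474.3, -182.7, 110.2]
tool_rot: [1.982, 2.436, -0.0]
contact_force: [0.4, -0.1, -1.8]
grip_width: 53.4
grasp_force: 30.0
```

```bash
python3 st.py;python3 - <<'E'
from h import *
p=manip.snapshot("wrist");cv2.imwrite("pics/w5.png",p["color"])
for r in manip.landmark_of(p,"pot")[:2]: print(np.round(r["xy"]),round(r["conf"],2),ray(p,r["xy"],12).round(0))
for k in manip.landmark_of(p,"can")[:2]: print(np.round(k["xy"]),round(k["conf"],2))
E
```

```text
16.68 [ 474.3 -182.7  110.2] yaw 0.205 53.4
[254. 100.] 0.69 [ 455. -107.   12.]
[460.  38.] 0.62 [603. -29.  12.]
```

View pics/w5.png

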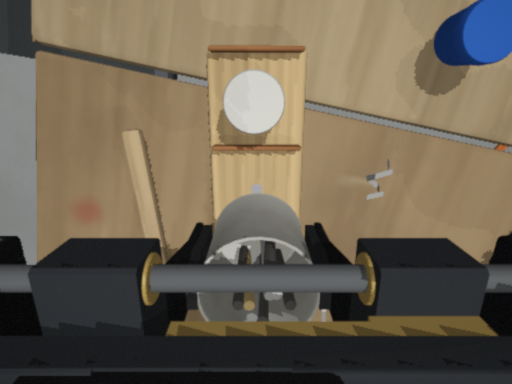

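The pot stands centred in its bay, at (254,100), and the tin is held upright over bay 2. Now I'll lower it.

>>> arm_command(moves=[0,-0.002,0.035,0,0,0,0.03,0,0,0,0.01,0,0,0,0.008,0,0,0,0,0,0,0,0,0])

```text
time: 17.58
position: [472.6, -182.8, 27.3]
tool_rot: [1.981, 2.436, 0.001]
contact_force: [0.3, 0.6, -2.6]
grip_width: 53.7
grasp_force: 30.0
```

>>> arm_command(moves=[0,0,0,0,0,0,0,0,0,0,0,0,0,0,0,0], claw=1)

```text
time: 18.08
position: [472.0, -182.6, 26.6]
tool_rot: [1.982, 2.437, 0.0]
contact_force: [0.2, 0.6, -0.3]
grip_width: 83.7
grasp_force: 0.0
```

>>> arm_command(moves=[0,0,-0.03,0,0,0,-0.05,0,0,0,-0.05,0,0,0,-0.05,0,0,0,0,0.1,0,0,0,0.1,0,0,0,0])

```text
time: 18.95
position: [471.8, -182.5, 206.5]
tool_rot: [-2.214, -2.228, -0.0]
contact_force: [0.3, -1.1, -0.1]
grip_width: 87.1
grasp_force: 0.0
```

```bash
python3 st.py
```

```text
18.95 [ 471.8 -182.5  206.5] yaw 0.006 87.1
```

>>> arm_command(moves=[0.0559,0.0073,0,0,0.0559,0.0073,0,0,0.0559,0.0073,0,0,0.0559,0.0073,0,0,0.0559,0.0073,0,0,0,0,0,0,0,0,0,0])

```text
time: 19.82
position: [506.8, 96.5, 206.2]
tool_rot: [2.215, 2.228, -0.002]
contact_force: [-0.2, -0.5, -0.1]
grip_width: 86.9
grasp_force: 0.0
```

```bash
python3 st.py;python3 - <<'E'
from h import *
p=manip.snapshot("wrist");c=p["color"];cv2.imwrite("pics/w6.png",c)
u0,v0=proj(p,(523,209,56)).astype(int)
h=cv2.cvtColor(c,cv2.COLOR_BGR2HSV);m=(cv2.inRange(h,(19,70,165),(24,125,255)))
w=np.zeros_like(m);w[v0-35:v0+35,u0-35:u0+35]=255;m&=w
m=cv2.morphologyEx(m,cv2.MORPH_OPEN,np.ones((3,3)))
n,l,st,ce=cv2.connectedComponentsWithStats(m);i=1+np.argmax(st[1:,4])
r=cv2.minAreaRect(np.argwhere(l==i)[:,::-1].astype(np.float32));print(r,ray(p,r[0],56).round(1))
b=cv2.boxPoints(r);q=np.array([ray(p,x,56)[:2] for x in b]);print(q.round(0));e=q-np.roll(q,1,0);print(np.hypot(*e.T).round(1),[round(float((np.arctan2(y,x)+.785)%(np.pi/2)-.785),3) for x,y in e])
a=c[v0-40:v0+40,u0-40:u0+40].copy();cv2.polylines(c,[b.astype(int)],True,(0,0,255),1)
cv2.imwrite("pics/w6c.png",np.hstack([cv2.resize(x,None,fx=4,fy=4,interpolation=cv2.INTER_CUBIC) for x in (a,c[v0-40:v0+40,u0-40:u0+40])]))
for k in manip.landmark_of(p,"cone")[:2]: print(np.round(k["xy"]),round(k["conf"],2),ray(p,k["xy"],16).round(0))
E
```

```text
19.82 [506.8  96.5 206.2] yaw 0.006 86.9
((276.5751953125, 60.50736999511719), (44.84389114379883, 41.87628173828125), 81.57302856445312) [523.4 209.9  56. ]
[[501. 226.]
 [539. 232.]
 [547. 193.]
 [507. 187.]]
[39.8 38.9 39.6 40.5] [0.161, 0.139, 0.201, 0.145]
```

View pics/w6c.png

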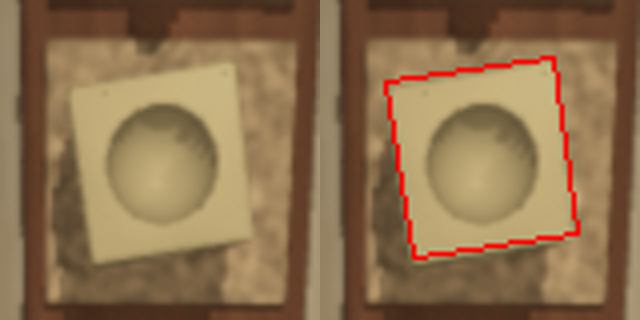

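The block fit is good: centre (523,209.5), yaw ≈0.155.

>>> arm_command(moves=[0.0565,0.0083,0,0,0.0565,0.0083,0,0,0,0,0,-0.15,0,0,0.05,0,0,0,0.05,0,0,0,0,0,0,0,0,0])

```text
time: 20.8
position: [524.6, 209.5, 108.2]
tool_rot: [2.044, 2.384, 0.003]
contact_force: [-0.2, 0.3, 0.1]
grip_width: 87.0
grasp_force: 0.0
```

```bash
python3 st.py
```

```text
20.8 [524.6 209.5 108.2] yaw 0.153 87.0
```

>>> arm_command(moves=[0,0,0.04,0,0,0,0.042,0,0,0,0,0,0,0,0,0])

```text
time: 21.3
position: [525.1, 210.7, 27.1]
tool_rot: [2.042, 2.385, 0.006]
contact_force: [0.1, 0.5, 0.3]
grip_width: 86.7
grasp_force: 0.0
```

>>> arm_command(moves=[0,-0.001,0.004,0,0,0,0,0])

```text
time: 21.55
position: [522.5, 210.4, 21.5]
tool_rot: [2.042, 2.387, 0.003]
contact_force: [0.7, -0.1, -0.5]
grip_width: 86.7
grasp_force: 0.0
```

>>> arm_command(moves=[0,0,0,0,0,0,0,0,0,0,0,0,0,0,0,0,0,0,0,0,0,0,0,0], claw=0)

```text
time: 22.3
position: [522.3, 210.1, 20.5]
tool_rot: [2.043, 2.387, 0.001]
contact_force: [1.7, 0.2, -0.9]
grip_width: 40.1
grasp_force: 30.0
```

>>> arm_command(moves=[0,0,-0.03,0,0,0,-0.05,0,0,0,-0.05,0,0,0,-0.05,0,0,0,0,0.15,0,0,0,0])

```text
time: 23.05
position: [520.9, 209.8, 199.8]
tool_rot: [-2.213, -2.228, 0.003]
contact_force: [-0.0, -0.3, -4.2]
grip_width: 39.8
grasp_force: 30.0
```

```bash
python3 st.py
```

```text
23.05 [520.9 209.8 199.8] yaw 0.007 39.8
```

>>> arm_command(moves=[-0.0583,-0.0045,0,0,-0.0583,-0.0045,0,0,-0.0583,-0.0045,0,0,-0.0583,-0.0045,0,0,-0.0583,-0.0045,0,0,-0.0583,-0.0045,0,0,-0.0583,-0.0045,0,0,-0.0583,-0.0045,0,0,0,0,0,-0.1,0,0,0,-0.1,0,0,0.05,0,0,0,0.05,0])

```text
time: 24.55
position: [487.7, -255.7, 98.2]
tool_rot: [-1.978, -2.439, -0.0]
contact_force: [1.1, 0.8, -4.9]
grip_width: 39.8
grasp_force: 30.0
```

>>> arm_command(moves=[0,0,0,0,0,0,0,0])

```text
time: 24.8
position: [488.9, -257.2, 101.3]
tool_rot: [1.981, 2.437, -0.0]
contact_force: [-0.8, -0.2, -4.9]
grip_width: 39.5
grasp_force: 30.0
```

```bash
python3 st.py; python3 - <<'E'
from h import *
p=manip.snapshot("wrist");cv2.imwrite("pics/w7.png",p["color"])
for n in ("can","pot"):
    for k in manip.landmark_of(p,n)[:2]: print(n,np.round(k["xy"]),round(k["conf"],2),ray(p,k["xy"],12).round(0))
E
```

```text
24.8 [ 488.9 -257.2  101.3] yaw 0.206 39.5
can [256. 106.] 0.67 [ 473. -186.   12.]
pot [254. 105.] 0.69 [ 470. -185.   12.]
```

View pics/w7.png

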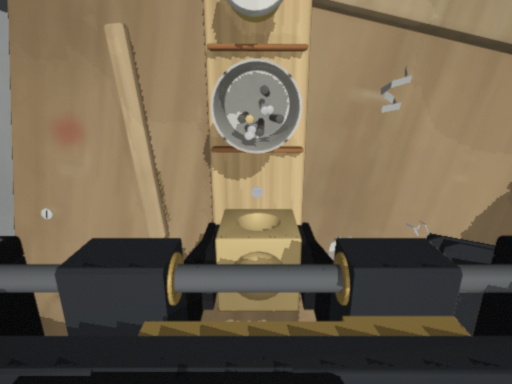

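The tin stands in bay 2 at (256,106), and the block is held level over bay 3. Now I'll lower it.

>>> arm_command(moves=[0,0,0.035,0,0,0,0.03,0,0,0,0.01,0,0,0,0.008,0,0,0,0,0,0,0,0,0])

```text
time: 25.7
position: [489.1, -257.0, 18.4]
tool_rot: [1.981, 2.436, 0.001]
contact_force: [-0.6, -0.7, -5.1]
grip_width: 39.7
grasp_force: 30.0
```

>>> arm_command(moves=[0,0,0,0,0,0,0,0,0,0,0,0,0,0,0,0], claw=1)

```text
time: 26.2
position: [488.6, -256.6, 17.7]
tool_rot: [1.982, 2.437, 0.0]
contact_force: [-0.2, 0.9, 0.5]
grip_width: 71.6
grasp_force: 0.0
```

>>> arm_command(moves=[0,0,-0.03,0,0,0,-0.05,0,0,0,-0.05,0,0,0,-0.05,0,0,0,0,0.1,0,0,0,0.1,0,0,0,0])

```text
time: 27.08
position: [488.3, -256.4, 197.5]
tool_rot: [-2.214, -2.228, 0.0]
contact_force: [0.1, -0.0, -0.0]
grip_width: 87.4
grasp_force: 0.0
```

```bash
python3 st.py
```

```text
27.07 [ 488.3 -256.4  197.5] yaw 0.006 87.4
```

>>> arm_command(moves=[0.057,0.0055,0,0,0.057,0.0055,0,0,0.057,0.0055,0,0,0.057,0.0055,0,0,0.057,0.0055,0,0,0.057,0.0055,0,0,0.057,0.0055,0,0,0.057,0.0055,0,0,0,0,0,0,0,0,0,0])

```text
time: 28.32
position: [530.0, 198.9, 197.2]
tool_rot: [2.215, 2.228, -0.002]
contact_force: [0.2, -0.4, 0.4]
grip_width: 87.3
grasp_force: 0.0
```

```bash
python3 st.py; python3 - <<'E'
from h import *
p=manip.snapshot("wrist");c=p["color"];cv2.imwrite("pics/w8.png",c)
print((-np.array(p["R"]).T@np.array(p["t"]).ravel()).round(0))
for k in manip.landmark_of(p,"cone")[:2]: print(np.round(k["xy"]),round(k["conf"],2),ray(p,k["xy"],16).round(0))
for y in (275,285):print(proj(p,(529,y,16)).round(0))
u,v=map(int,proj(p,(529,280,16)))
cv2.imwrite("pics/w8c.png",cv2.resize(c[v-60:v+60,u-60:u+60],None,fx=4,fy=4,interpolation=cv2.INTER_CUBIC));print(u-60,v-60)
E
```

```text
28.32 [530.  198.9 197.2] yaw 0.006 87.3
[529. 280. 360.]
[255.  93.] 0.97 [526. 283.  16.]
[259. 188.] 0.45 [531. 176.  16.]
[258. 101.]
[258.  91.]
197 35
```

View pics/w8c.png

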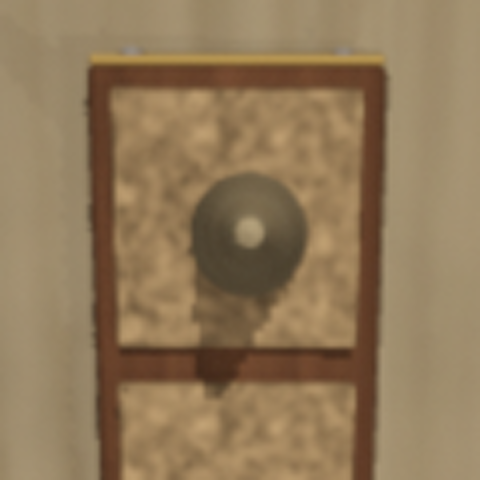

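The cone is centred in the crop at (249,234), which gives the world position (530,282.5).

>>> arm_command(moves=[0.0418,0.0003,0,0,0.0418,0.0003,0,0,0,0,0,0,0,0,0.05,0,0,0,0.05,0,0,0,0.03,0,0,0,0.03,0,0,0,0,0,0,0,0,0])

```text
time: 29.55
position: [531.5, 282.3, 38.8]
tool_rot: [2.217, 2.224, 0.003]
contact_force: [-0.5, -0.5, 0.9]
grip_width: 87.4
grasp_force: 0.0
```

```bash
python3 st.py
```

```text
29.55 [531.5 282.3  38.8] yaw 0.003 87.4
```

>>> arm_command(moves=[0,-0.001,0.01,0,0,0,0.008,0,0,0,0,0])

```text
time: 29.92
position: [528.7, 283.2, 19.0]
tool_rot: [-2.215, -2.227, 0.002]
contact_force: [0.1, 1.2, 0.1]
grip_width: 87.2
grasp_force: 0.0
```

>>> arm_command(moves=[0,0,0,0,0,0,0,0,0,0,0,0,0,0,0,0,0,0,0,0,0,0,0,0,0,0,0,0], claw=0)

```text
time: 30.8
position: [529.2, 283.2, 19.5]
tool_rot: [-2.216, -2.227, 0.0]
contact_force: [0.0, 0.1, -1.1]
grip_width: 28.6
grasp_force: 29.4
```

>>> arm_command(moves=[0,0,-0.01,0,0,0,-0.02,0,0,0,0,0])

```text
time: 31.18
position: [531.0, 284.0, 52.1]
tool_rot: [2.215, 2.226, 0.007]
contact_force: [-0.6, -0.3, -0.4]
grip_width: 28.2
grasp_force: 29.4
```

>>> arm_command(moves=[0,0,-0.05,0,0,0,-0.05,0,0,0,-0.05,0,0,0,0,0])

```text
time: 31.68
position: [531.8, 284.2, 204.1]
tool_rot: [2.215, 2.226, 0.014]
contact_force: [1.3, 0.4, -0.9]
grip_width: 28.7
grasp_force: 29.4
```

>>> arm_command(moves=[-0.0558,-0.0028,0,0,-0.0558,-0.0028,0,0,-0.0558,-0.0028,0,0,-0.0558,-0.0028,0,0,-0.0558,-0.0028,0,0,-0.0558,-0.0028,0,0,-0.0558,-0.0028,0,0,-0.0558,-0.0028,0,0,-0.0558,-0.0028,0,0,-0.0558,-0.0028,0,0,-0.0558,-0.0028,0,0,0,0,0,0])

```text
time: 33.17
position: [498.5, -336.1, 198.7]
tool_rot: [2.226, 2.217, -0.006]
contact_force: [-0.8, 0.5, -0.1]
grip_width: 28.5
grasp_force: 29.4
```

>>> arm_command(moves=[0,0,0,-0.1,0,0,0,-0.1,0,0,0.05,0,0,0,0.05,0,0,0,0,0,0,0,0,0])

```text
time: 33.92
position: [502.3, -330.9, 100.6]
tool_rot: [1.981, 2.436, 0.0]
contact_force: [0.3, 0.1, -0.3]
grip_width: 28.5
grasp_force: 29.4
```

```bash
python3 st.py; python3 - <<'E'
from h import *
p=manip.snapshot("wrist");cv2.imwrite("pics/w9.png",p["color"])
E
```

```text
33.92 [ 502.3 -330.9  100.6] yaw 0.205 28.5
```

View pics/w9.png

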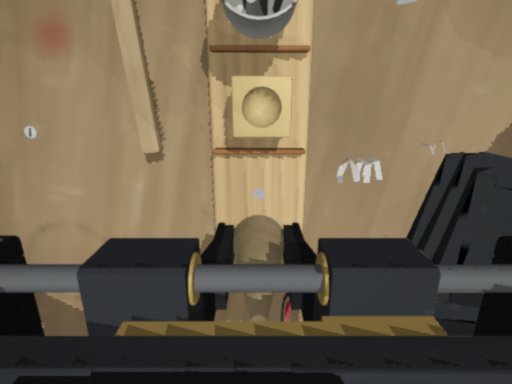

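The block sits square in bay 3 at (262,106), and the cone is held over bay 4, upright. Next I'll lower and release it.

>>> arm_command(moves=[0,0,0.035,0,0,0,0.03,0,0,0,0.01,0,0,0,0.008,0,0,0,0,0,0,0,0,0])

```text
time: 34.72
position: [502.2, -331.2, 17.5]
tool_rot: [1.981, 2.436, 0.001]
contact_force: [0.9, 0.6, -0.9]
grip_width: 28.1
grasp_force: 29.4
```

>>> arm_command(moves=[0,0,0,0,0,0,0,0,0,0,0,0,0,0,0,0,0,0,0,0], claw=1)

```text
time: 35.35
position: [501.6, -330.7, 16.5]
tool_rot: [-1.982, -2.437, -0.0]
contact_force: [-0.4, -0.1, 0.3]
grip_width: 70.7
grasp_force: 0.0
```

>>> arm_command(moves=[0,0,-0.02,0,0,0,-0.03,0,0,0,-0.05,0,0,0,-0.05,0,0,0,-0.05,0,0,0,-0.05,0,-0.05,0,0,0,-0.05,0,0,0,-0.02,0,0,0,0,0,0,0,0,0,0,0])

```text
time: 36.72
position: [526.0, -447.2, 267.1]
tool_rot: [-1.982, -2.438, -0.001]
contact_force: [0.3, 0.7, -0.0]
grip_width: 87.0
grasp_force: 0.0
```

```bash
python3 st.py; python3 - <<'E'
from h import *
p=manip.snapshot("wrist");cv2.imwrite("pics/w10.png",p["color"])
D=dict(pot=(456,-108),can=(472,-182),block=(488,-256),cone=(502.5,-331))
for n,d in D.items():
    for k in manip.landmark_of(p,n)[:2]: print(n,np.round(k["xy"]),round(k["conf"],2),ray(p,k["xy"],12).round(0),d)
E
```

```text
36.73 [ 526.  -447.2  267.1] yaw 0.206 87.0
cone [255.  66.] 0.7 [ 499. -332.   12.] (502.5, -331)
```

View pics/w10.png

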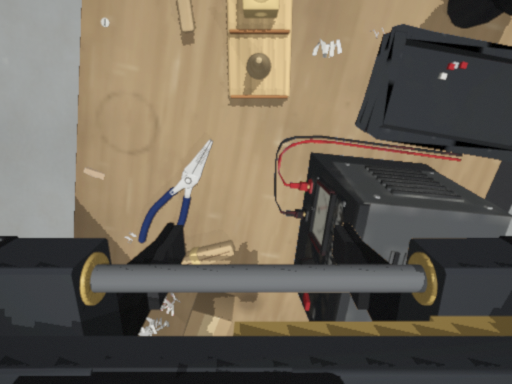

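The cone stands centred in bay 4, at (258,66) between fins at rows 31 and 97. One last overall check from above, then I'll hand in.

```bash
python3 - <<'E'
from h import *
p=manip.snapshot("top")
cv2.imwrite("pics/top9.png",cv2.resize(p["color"][130:220,260:420],None,fx=4.5,fy=4.5,interpolation=cv2.INTER_CUBIC))
D=dict(pot=(456,-108),can=(472,-182),block=(488,-256),cone=(502.5,-331))
for n,d in D.items():
    for k in manip.landmark_of(p,n)[:1]: print(n,round(k["conf"],2),ray(p,k["xy"],12).round(0),d)
E
```

```text
pot 0.84 [328. 215.  12.] (456, -108)
can 0.65 [ 469. -186.   12.] (472, -182)
cone 0.65 [ 509. -347.   12.] (502.5, -331)
```

View pics/top9.png

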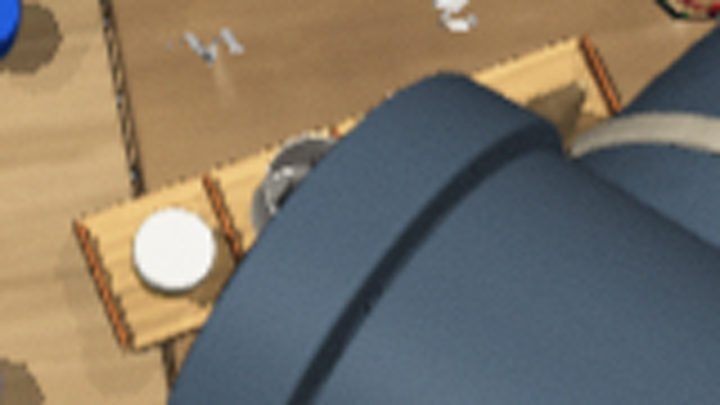

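The arm hides part of the rack in this view: the pot and tin edge look fine. Each thing was already seen centred in the wrist views, so I'm handing in.

```bash
python3 -c "
from cell import manip
print(manip.sign_off())"
```

```text
the job is handed in; nothing more can be done
None
```

I moved the pot, tin, block and cone to the rack in reverse order and handed the job in at about 37 s; the wrist views showed each standing upright in the middle of its bay, but no verdict came back.

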